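# Tip the pastries off and hold the tray at its loading angle

## Task

Lift the handle end of the steel tray so that it rocks on its round stud and all four pastries slide off into the tub, without touching the pastries themselves or lifting the tray off the stud. Then ease the handle back down until the swinging pointer of the tray's angle gauge settles on the marker tab, and finish while still holding the tray steady there, ready for the next batch. Leave the jar, the bowl and the brush where they are.

Things in the scene. Friction and masses are not known exactly. Their poses are not given: they have to be found in the camera images.
- stand: fixed dark steel stand, base 10 mm thick. It carries the stud, a round steel bar of 12 mm radius along its x, and towards its -y a rest post, 162 mm high, on which the tray's handle end lies at the start. Origin on the table below the middle of the stud; the tray tips down towards its +y, where the tub stands
- stud (a point): middle of the stud's axis, 138 mm above the table. The tray rocks about this axis (the x of the stand)
- tray: loose steel tray, 0.7-1 kg, falls back level if let go. Trough 118 mm wide (x), y = -105 to +125 mm, floor 4 mm, walls to z = 32 mm; closed at the handle end (-y), open at the tub end (+y). Origin under the floor, above the stud, 162 mm over the table; starts level. A fork below straddles the stud. Tipping turns it about -x: pastries slide from 18-26 degrees on, all are off at 37-40
- handle (a point): middle of the tray's handle, a round black bar of 14 mm diameter, 108 mm long along the tray's x, at x = 0, y = -178, z = +20 mm in the tray's frame (182 mm over the table at the start), joined to the tray by flat arms at x = -50 and +50 mm; 64 mm free between bar and tray. Its axes are the tray's
- saddle (a point): point of the tray that lies on the stud's axis while the tray is seated (24 mm below the tray's origin)
- pointer (a joint): angle of the black swinging pointer from the tray's own downward direction, rad. It hangs plumb, so at rest it reads how far the tray is tipped towards the tub (0 = level). It swings at about 1.7 Hz and takes 2 to 3 s to settle. Its gauge is the white plate on the tray's +x side, 150 mm wide, from 45 mm below to 107 mm above the tray's origin
- pointer_tip (a point): lower tip of the pointer, 100 mm from its pivot; the pivot is at x = 64, y = 0, z = +92 mm in the tray's frame. Its z runs along the pointer
- mark (a joint): angle at which the marker tab is set on the scale, on the same axis and with the same sign as the pointer: the tray is at its loading angle when the pointer at rest reads this value. Different every time, 0.09 to 0.23 rad; stiff, it stays where it is
- mark_tip (a point): upper end of the dark steel marker tab (T-shaped, 16 mm wide, 24 mm long) at the lower edge of the gauge, 105 mm from the pointer's pivot; its z runs along the tab, towards the pivot. The tab juts 27 mm out from the plate, the pointer's tip 15 mm
- tub: fixed open grey tub, 200 mm (x) by 180 mm (y), 65 mm high, walls 4 mm; origin at the centre of its underside
- tub_in (a point): centre of the tub's inner floor, axes as the tub's
- pastry0: firm baked pastry, a ridged oblong 44 mm long, 28 mm wide, 21 mm high, 35 g; origin at the centre of its flat underside, its y along its length. The four pastries start in the tray
- pastry1: firm baked pastry, a ridged oblong 44 mm long, 28 mm wide, 21 mm high, 35 g; origin at the centre of its flat underside, its y along its length. The four pastries start in the tray
- pastry2: firm baked pastry, a ridged oblong 44 mm long, 28 mm wide, 21 mm high, 35 g; origin at the centre of its flat underside, its y along its length. The four pastries start in the tray
- pastry3: firm baked pastry, a ridged oblong 44 mm long, 28 mm wide, 21 mm high, 35 g; origin at the centre of its flat underside, its y along its length. The four pastries start in the tray
- jar: bystander, leave it alone: clear jar, 72 mm diameter, 110 mm high; origin at the centre of its underside
- bowl: bystander, leave it alone: steel bowl, 110 mm diameter, 50 mm high; origin at the centre of its underside
- brush: bystander, leave it alone: pastry brush lying flat on the table; origin under its middle, x along it
Mind the look-alikes: they are no part of the job. Several things look just like the stand: the one meant starts farthest to the robot's left. What is shaped like the pastry1 but yellow is not meant.

How it is judged:
On the way, in this order (a step that is already met when the one before it is completed fails the run):
1. all four pastries have slid into the tub (x of pastry0 in the frame of tub_in between -0.098 and 0.098 m and y of pastry0 in the frame of tub_in between -0.088 and 0.088 m and z of each of pastry0, pastry1, pastry2, pastry3 in the frame of tub_in below 0.06 m and x of pastry1 in the frame of tub_in between -0.098 and 0.098 m and y of pastry1 in the frame of tub_in between -0.088 and 0.088 m and x of pastry2 in the frame of tub_in between -0.098 and 0.098 m and y of pastry2 in the frame of tub_in between -0.088 and 0.088 m and x of pastry3 in the frame of tub_in between -0.098 and 0.098 m and y of pastry3 in the frame of tub_in between -0.088 and 0.088 m), for 0.2 s.
2. the tray is held, seated on the stud, with the pointer settled on the marker tab (angle between the z axis of pointer_tip and the z axis of mark_tip, either way round below 0.04 rad and velocity of joint pointer between -0.15 and 0.15 rad/s and contact force between the fingers and tray above 0.5 N and contact force between tray and stand above 0.3 N and distance between saddle and stud below 0.012 m and contact force between tray and tub below 0.3 N and linear speed of tray below 0.03 m/s and value of joint pointer above 0.03 rad), for 0.3 s.
At the end, for the whole second after the job is handed in: All four pastries lie at rest inside the tub. The gripper still holds the tray, which sits on the stud (within 12 mm of its seat), touches no tub, and is still (under 0.03 m/s); the pointer is within 0.04 rad of the marker tab and settled (under 0.15 rad/s) (all of step 1 and all of step 2 and linear speed of each of pastry0, pastry1, pastry2, pastry3 below 0.05 m/s); the arm keeps its last pose, push and grip.
It fails at once if the tray is lifted or pulled off the stud (over 20 mm from its seat) (distance between saddle and stud above 0.02 m).
It fails at once if the gripper touches a pastry (contact force between the fingers and pastry0 above 0.3 N or contact force between the fingers and pastry1 above 0.3 N or contact force between the fingers and pastry2 above 0.3 N or contact force between the fingers and pastry3 above 0.3 N).
It fails at once if a bystander is moved by more than 30 mm (distance of any of jar, bowl, brush from where it was at the start of the episode above 0.03 m).
It also fails if it takes over 42 s, if anything falls off the work surface, if the arm or the gripper's body presses on something with over 40 N, if the wrist force passes 120 N, or if a joint passes its speed limit or range.

## Robot

A 6-joint arm with a two-finger parallel gripper is mounted at the origin on the work surface. World frame = base frame: x ahead of the robot, y to its left, z up, the work surface at z = 0. Lengths are in m, angles in rad, forces in N, time in s.
With the tool pointing down it reaches from about 0.3 to 0.85 m from the base axis. Payload 5.4 kg.
Tool frame: the origin (TCP) lies midway between the tips of the shut fingers; the grasp point (between the pads) lies behind it (r.grasp_offset is the z of the grasp point in the tool frame, in m); z points along the fingers, y is the line along which they close (so a half turn about z gives the same grasp; the last joint's range is limited). The gripper opens to 85 mm and grips with 20 to 120 N. Pads are 22 mm wide; open, the fingers measure 114 mm over their backs; the gripper's body (76 mm by 85 mm) begins 54 mm behind the grasp point. The pads swing forward as they close: fully open they stand 13 mm farther back than shut.
Start: joints at [-1.396, 0.158, 1.597, -0, 1.386, -0.21], TCP at [0.216, -0.533, 0.191] pointing down, gripper open.
Joint ranges: [-2.91, 2.91], [-0.94, 2.29], [0.18, 2.7], [-1.29, 4.43], [0.17, 2.64], [-3, 3]. Speed limits (rad/s): [2.57, 2.57, 3.14, 3.14, 3.14, 3.14].

## Interface

Orientations are given as a unit quaternion [x, y, z, w].
In Python, from workcell import telemetry, eyes, r gives the robot as it stands.
- The arm moves only by the tool step_arm, never from a script. Its argument "motion" is a list of rows, each an object with "translation": the shift along the tool's x, y, z in mm, a list of three; "twist": the turn about the tool's z in rad. In form: [{"translation": [x, y, z], "twist": twist}, ...]. A call has 1 to 8 rows; each row shifts and turns the commanded pose from where the row before left it, along the tool's axes as they then stand; what a row does not reach is not made up. A row lasts 1/10 s, in which the tool goes at most 50 mm and 8.59 degrees, less where a joint would pass 70% of its speed; a pose out of reach is approached as far as the arm can. A call with a gripper value outside its range is refused whole. "jaw" is the finger opening in mm, from 0 to 85.4, set as the call begins (left out, the last holds). The fingers move at their own pace and stop on an object; "grip_force" is the grip in N (left out, the last holds). Time passes only in rows, so rows that do not move let the fingers close. It gives the time, the measured TCP pose, the force, the opening and the grip force at its end, in the units of the state.
- telemetry.observe(): the state, without advancing time (a new reading comes with each control period).
- eyes.capture(name): name is "scene" or "top" or "wrist"; returns the picture (480x640x3 uint8, blue, green, red); there is no depth.
- eyes.camera_model(name): a dict with "mtx" (3x3 intrinsics, pixels), "cam_to_world" (4x4, takes a point from camera to world coordinates). Camera axes: x right, y down, z forward; pixel columns grow to the right and rows downward; lengths in m; the calibration is good to about 2 mm. The wrist camera is an equidistant fisheye: a pixel r from the principal point sees the ray r / f radians off the axis. A picture is of the moment at which its call begins: read the wrist's pose just before it. camera_model takes no time and is no camera call; for the wrist camera it gives the pose at the moment of the call.
- r.sign_off(): hands the job in; it is judged then, once.
The state is a dict: "time_s": time; "joint_pos": joint angles; "qvel": joint speeds; "effort": joint torques, N m; "tool_pos": TCP position; "eef_rot": TCP orientation; "contact_force": force on the tool from outside, world axes, zero at the start; "ft_torque": the same for the moment, N m; "opening": finger opening in m; "grasp_force": force on a finger pad.
Only numpy, scipy, OpenCV 4.12 (cv2) and the standard library are available. Lean on these libraries where they do the work, as an engineer would, in place of code of your own. Each camera call takes 0.05 s, during which the arm holds its last target. There are 200 camera calls.

## Working session

There is one attempt and no reset: what is moved stays moved. The work goes in short steps, Python scripts to look and compute and a tool call to move; the robot and the scene stay as the last step left them, time stands still between calls to the robot, and variables do not carry over. Pictures are saved under pics/ and viewed, at most 10 in all, crops included, and the job is handed in when it is done.

Besides the shell and the picture viewer there is one more tool, called after "Call:" in YAML: its name, and indented under it one key for each argument. step_arm: Moves the arm, as the interface text tells. Its arguments: {"type":"object","properties":{"motion":{"type":"array","items":{"type":"object","properties":{"translation":{"type":"array","items":{"type":"number"}},"twist":{"type":"number"}}}},"jaw":{"type":"number"},"grip_force":{"type":"number"}},"required":["motion"]}

```bash
mkdir -p pics
python3 - <<'E'
from workcell import telemetry, eyes, r
import cv2,numpy as np
np.set_printoptions(precision=4,suppress=True)
for n in("scene","top"):
    im=eyes.capture(n);cv2.imwrite(f"pics/{n}0.png",im)
    m=eyes.camera_model(n);print(n,np.array(m["mtx"]),np.array(m["cam_to_world"]))
print(telemetry.observe(),r.grasp_offset)
E
```

```text
scene [[433.7175   0.     320.6679]
 [  0.     433.7175 243.096 ]
 [  0.       0.       1.    ]] [[ 0.4384  0.7591 -0.4811  1.0935]
 [ 0.8987 -0.3762  0.2255 -0.3093]
 [-0.0098 -0.5312 -0.8472  1.1327]
 [ 0.      0.      0.      1.    ]]
top [[456.2816   0.     322.272 ]
 [  0.     456.2816 234.4567]
 [  0.       0.       1.    ]] [[ 0.0245 -0.9877  0.1545  0.398 ]
 [-0.9997 -0.0255 -0.0043 -0.0348]
 [ 0.0082 -0.1543 -0.988   1.1126]
 [ 0.      0.      0.      1.    ]]
{'time_s': 0.1, 'joint_pos': array([-1.3961,  0.159 ,  1.5981, -0.    ,  1.3862, -0.2101]), 'qvel': array([ 0.    , -0.0009, -0.0018, -0.0012,  0.0013, -0.0007]), 'effort': array([ -0.0003, -39.6993, -33.2338,  -0.0002,   0.0042,   0.    ]), 'tool_pos': array([ 0.2157, -0.5323,  0.1906]), 'eef_rot': array([ 0.9815,  0.1912,  0.    , -0.0009]), 'contact_force': array([-0.2964, -0.3524,  0.5144]), 'ft_torque': array([-0.0024,  0.0072, -0.0449]), 'grasp_force': 0.0, 'opening': 0.08545989974054266} -0.0187
```

View pics/scene0.png

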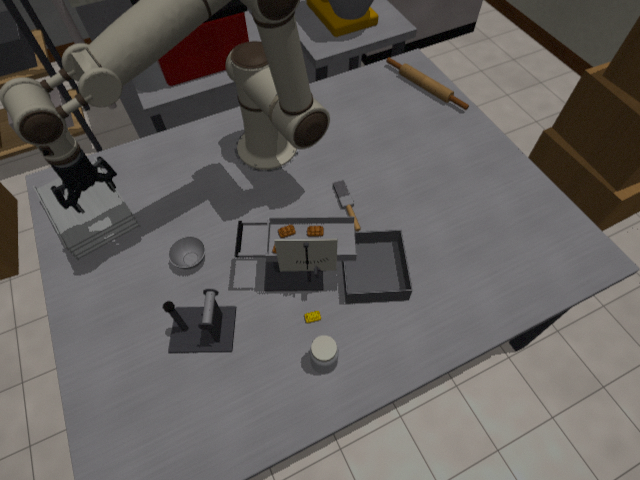

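View pics/top0.png

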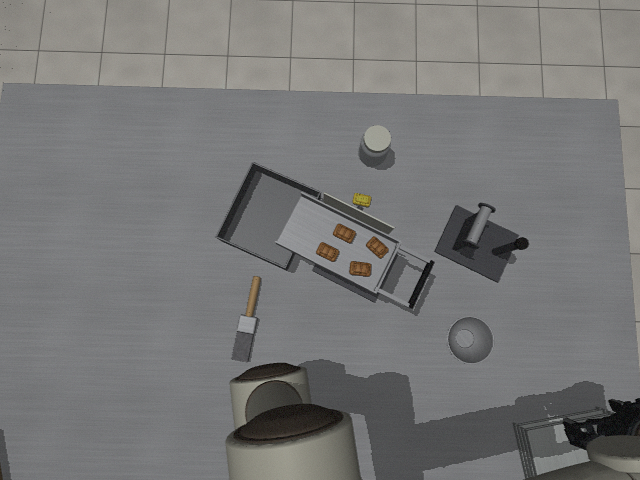

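Scene picture: tray on its stand at about (310,250), with the gauge facing the camera at (306,258) and the pointer at (308,262). Top picture: tray at (345,245), with its black handle bar running from (433,262) to (411,307).

Candidates for the stand:
- The one under the tray, top (345,245), farthest to the robot's left.
- An empty look-alike, top (478,243).

I choose the left one. Brown pastries are at top (344,233), (377,247), (328,252) and (360,269). The yellow one at (362,200) is not meant.

```bash
cat > h.py <<'E'
import cv2,numpy as np
from workcell import telemetry, eyes, r
np.set_printoptions(precision=4,suppress=True)
def ray(n,uv):
    m=eyes.camera_model(n);T=np.array(m["cam_to_world"]);K=np.array(m["mtx"])
    d=T[:3,:3]@np.linalg.solve(K,[uv[0],uv[1],1.]);return T[:3,3],d
def onplane(n,uv,p,nrm):
    o,d=ray(n,uv);return o+d*((np.asarray(p)-o)@nrm)/(d@nrm)
def onz(n,uv,z): return onplane(n,uv,[0,0,z],np.array([0,0,1.]))
def pix(n,P):
    m=eyes.camera_model(n);T=np.array(m["cam_to_world"]);K=np.array(m["mtx"])
    c=K@(T[:3,:3].T@(np.asarray(P)-T[:3,3]));return c[:2]/c[2]
E
python3 - <<'E'
from h import *
im=cv2.imread("pics/top0.png");g=im.max(2)
mk=np.zeros_like(g);mk[250:318,400:440]=(g[250:318,400:440]<35)*255
n,l,s,c=cv2.connectedComponentsWithStats(mk);i=1+s[1:,4].argmax()
ys,xs=np.where(l==i);rect=cv2.minAreaRect(np.c_[xs,ys].astype(np.float32));print("bar",rect,c[i],s[i])
b=cv2.boxPoints(rect);b=b[np.argsort(b[:,1])];e1,e2=b[:2].mean(0),b[2:].mean(0)
P1,P2=onz("top",e1,.185),onz("top",e2,.185);print(P1,P2,np.linalg.norm(P1-P2),(P1+P2)/2)
# scene bar check
h=(P1+P2)/2;print("scene pix of handle",pix("scene",h))
ex=(P1-P2)/np.linalg.norm(P1-P2);ey=np.array([-ex[1],ex[0],0])
o=h+.178*ey;o[2]=.162;print("ex",ex,"ey",ey,"origin",o,"pix top",pix("top",o),"tray corners",[pix("top",o+x*ex+y*ey+[0,0,.032]) for x,y in((-.059,-.105),(.059,-.105),(.059,.125),(-.059,.125))])
s0=cv2.imread("pics/scene0.png")
a=cv2.resize(s0[220:300,225:365],None,fx=5,fy=5,interpolation=cv2.INTER_CUBIC)
t=cv2.resize(im[225:325,320:460],None,fx=5,fy=5,interpolation=cv2.INTER_CUBIC)[:200*2]
cv2.imwrite("pics/gauge0.png",a)
E
```

```text
bar ((420.0609130859375, 283.5580749511719), (6.120832443237305, 50.98919677734375), 25.201122283935547) [420.1828 283.4552] [409 261  25  47 268]
[ 0.4949 -0.2621  0.185 ] [ 0.4007 -0.2173  0.185 ] 0.10439284670176623 [ 0.4478 -0.2397  0.185 ]
scene pix of handle [239.5385 238.1284]
ex [ 0.9029 -0.4299  0.    ] ey [0.4299 0.9029 0.    ] origin [ 0.5243 -0.079   0.162 ] pix top [341.0508 245.4205] tray corners [array([375.6439, 293.0044]), array([400.8761, 240.9103]), array([300.4547, 191.0174]), array([273.8076, 241.4055])]
```

View pics/gauge0.png

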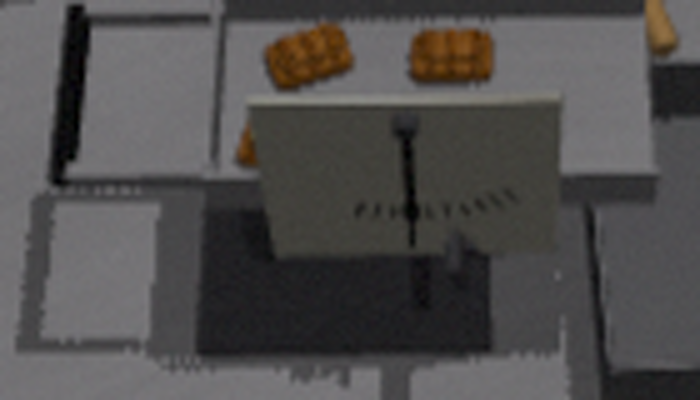

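The crop shows the handle bar at left with its centre at scene pixel (239,239), predicted (239.5,238). The pointer hangs at (307,257) and the dark marker tab is to its right at about (316,269). The handle and stand choice agree in both views. Next I work out the mark angle and the approach.

```bash
cat >> h.py <<'E'
from scipy.spatial.transform import Rotation as Ro
EX=np.array([.9029,-.4299,0]);EY=np.array([.4299,.9029,0]);EZ=np.array([0,0,1.])
HX,HY=.4478,-.2397
O=np.array([.5243,-.079,.162])
def togo(P,y=EY):
    s=telemetry.observe();R=Ro.from_quat(s["eef_rot"]).as_matrix()
    a=np.arctan2(y@R[:,0],y@R[:,1]) # new y = cos*y - sin*x
    tw=(-a+np.pi/2)%np.pi-np.pi/2
    print("t",s["time_s"],"tcp",s["tool_pos"],"shift tool mm",R.T@(np.asarray(P)-s["tool_pos"])*1e3,"twist",tw,"q6",s["joint_pos"][5],"F",s["contact_force"])
    return R
def ang(uv,x,th=0,piv=None):
    # angle in tray frame of scene pixel on gauge plane tray x
    P=onplane("scene",uv,O+x*EX,EX)
    d=P-(O-.024*EZ); y,z=d@EY,d@EZ
    yt,zt=y*np.cos(th)-z*np.sin(th),y*np.sin(th)+z*np.cos(th)-.024
    return np.arctan2(yt,.092-zt),np.hypot(yt,.092-zt)
E
python3 - <<'E'
from h import *
for dx in(.06,.068,.075,.083,.09):
    print(dx,[ang((225+u/5,220+v/5),dx) for u,v in((457,234),(457,250),(412,245),(404,122))])
R=togo([HX,HY,.30]);print(R)
E
```

```text
0.06 [(np.float64(0.17326588250508856), np.float64(0.12172988287651049)), (np.float64(0.14922670570022462), np.float64(0.13901245221188227)), (np.float64(-0.023439932813443094), np.float64(0.13131787697775496)), (np.float64(-0.30714364991906595), np.float64(0.008357473121578089))]
0.068 [(np.float64(0.1985127131303324), np.float64(0.10757109563733926)), (np.float64(0.16862817720712478), np.float64(0.12453108386094537)), (np.float64(-0.02143894390599775), np.float64(0.11669533044373387)), (np.float64(-2.7586972044549976), np.float64(0.005242342862212283))]
0.075 [(np.float64(0.22674461834921752), np.float64(0.09525405917916697)), (np.float64(0.18971647624640087), np.float64(0.11190766141267994)), (np.float64(-0.019226070538573087), np.float64(0.10390108665174713)), (np.float64(-3.051003743686614), np.float64(0.016154411825449584))]
0.083 [(np.float64(0.2694427229231535), np.float64(0.08130053565645683)), (np.float64(0.22048322127535444), np.float64(0.0975587085524917)), (np.float64(-0.015920482797857283), np.float64(0.08927990805692543)), (np.float64(-3.110713815367888), np.float64(0.02893104447745071))]
0.09 [(np.float64(0.3208335512972076), np.float64(0.06925860389434327)), (np.float64(0.2558851198379747), np.float64(0.0851030399540048)), (np.float64(-0.011991438753137495), np.float64(0.07648746387010012)), (np.float64(-3.131727053061563), np.float64(0.040144651197793965))]
t 0.1 tcp [ 0.2157 -0.5323  0.1906] shift tool mm [ 324.9951 -184.3021 -108.9738] twist 0.8291850346747158 q6 -0.21008744099784354 F [-0.2964 -0.3524  0.5144]
[[ 0.9269  0.3754 -0.0003]
 [ 0.3754 -0.9269  0.0017]
 [ 0.0004 -0.0017 -1.    ]]
```

Call:
step_arm:
  motion:
    - {"translation":[0,0,-40],"twist":0}
    - {"translation":[0,0,-40],"twist":0}
    - {"translation":[10,-6,-30],"twist":0}
    - {"translation":[35,-20,0],"twist":0}
    - {"translation":[35,-20,0],"twist":0}
    - {"translation":[35,-20,0],"twist":0}
    - {"translation":[35,-20,0],"twist":0}
    - {"translation":[35,-20,0],"twist":0}

```text
time_s: 0.9
tool_pos: [0.3481, -0.3636, 0.301]
eef_rot: [0.982, 0.191, -0.0, -0.0]
contact_force: [0.5, 0.2, 0.4]
opening: 0.0854
grasp_force: 0.0
```

Call:
step_arm:
  motion:
    - {"translation":[35,-20,0],"twist":0}
    - {"translation":[35,-20,0],"twist":0}
    - {"translation":[35,-20,0],"twist":0}
    - {"translation":[25,-12,0],"twist":0}
    - {"translation":[0,0,0],"twist":0.13}
    - {"translation":[0,0,0],"twist":0.13}
    - {"translation":[0,0,0],"twist":0.13}
    - {"translation":[0,0,0],"twist":0.13}

```text
time_s: 1.7
tool_pos: [0.4408, -0.2494, 0.301]
eef_rot: [0.998, -0.07, -0.0, -0.0]
contact_force: [0.7, 0.9, 0.3]
opening: 0.0855
grasp_force: 0.0
```

Call:
step_arm:
  motion:
    - {"translation":[0,0,0],"twist":0.13}
    - {"translation":[0,0,0],"twist":0.13}
    - {"translation":[0,0,0],"twist":0.05}
    - {"translation":[0,0,0],"twist":0}

```text
time_s: 2.1
tool_pos: [0.4408, -0.2495, 0.301]
eef_rot: [0.975, -0.221, -0.0, -0.0]
contact_force: [0.9, -0.2, 0.2]
opening: 0.0855
grasp_force: 0.0
```

Run:
```python
from h import *
m=eyes.camera_model("wrist");im=eyes.capture("wrist");cv2.imwrite("pics/w1.png",im)
print(togo([HX,HY,.24]))
K=np.array(m["mtx"]);T=np.array(m["cam_to_world"]);print(K,T)
def fp(P):
    c=T[:3,:3].T@(np.asarray(P)-T[:3,3]);th=np.arctan2(np.hypot(*c[:2]),c[2]);u=c[:2]/np.hypot(*c[:2])
    return K[:2,2]+K[0,0]*th*u
H=np.array([HX,HY,.182]);print([fp(H+a*EX) for a in(-.05,0,.05)])
```

```text
t 2.15 tcp [ 0.4408 -0.2495  0.3011] shift tool mm [  2.1395 -11.8854  61.0758] twist 0.00039858902273959274 q6 1.2606519880077303 F [ 0.1211  0.2754 -0.666 ]
[[ 0.9031 -0.4295 -0.0006]
 [-0.4295 -0.9031  0.0006]
 [-0.0008 -0.0003 -1.    ]]
[[371.6483   0.     311.3802]
 [  0.     371.6483 239.6921]
 [  0.       0.       1.    ]] [[-0.4317 -0.8711 -0.2341  0.4993]
 [-0.902   0.4161  0.1149 -0.2777]
 [-0.0027  0.2607 -0.9654  0.4827]
 [ 0.      0.      0.      1.    ]]
[array([298.4427, 275.0473]), array([297.745 , 218.2284]), array([297.2313, 157.568 ])]
```

View pics/w1.png

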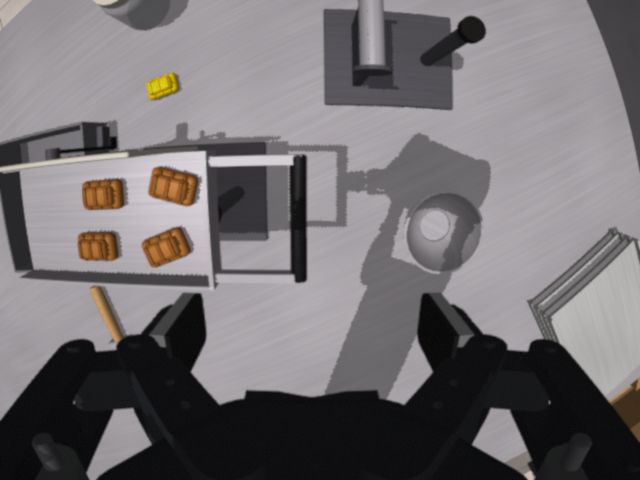

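The wrist view confirms the bar at u≈299, v 155–282, against a prediction of 298 and 157–275. Now I descend and grip.

Call:
step_arm:
  motion:
    - {"translation":[2,-12,20],"twist":0}
    - {"translation":[0,0,40],"twist":0}
    - {"translation":[0,0,30],"twist":0}
    - {"translation":[0,0,20],"twist":0}
    - {"translation":[0,0,14],"twist":0}
    - {"translation":[0,0,10],"twist":0}
    - {"translation":[0,0,4],"twist":0}
    - {"translation":[0,0,0],"twist":0}

```text
time_s: 2.95
tool_pos: [0.4481, -0.2399, 0.1637]
eef_rot: [0.975, -0.221, 0.0, 0.0]
contact_force: [0.3, -0.0, -0.1]
opening: 0.0854
grasp_force: 0.0
```

Call:
step_arm:
  motion:
    - {"translation":[0,0,0],"twist":0}
    - {"translation":[0,0,0],"twist":0}
    - {"translation":[0,0,0],"twist":0}
    - {"translation":[0,0,0],"twist":0}
    - {"translation":[0,0,0],"twist":0}
    - {"translation":[0,0,0],"twist":0}
  jaw: 5
  grip_force: 30

```text
time_s: 3.55
tool_pos: [0.448, -0.2398, 0.1635]
eef_rot: [0.975, -0.221, 0.0, 0.0]
contact_force: [0.2, 0.4, 0.2]
opening: 0.0051
grasp_force: 0.0
```

Run:
```python
from h import *
togo([HX,HY,.163])
y,z=-178.,44.
for d in range(0,43,3):
    t=np.radians(d);print(d,"dy %.1f dz %.1f"%(y*np.cos(t)+z*np.sin(t)-y,-y*np.sin(t)+z*np.cos(t)-z),end="; ")
```

```text
t 3.55 tcp [ 0.448  -0.2398  0.1635] shift tool mm [-0.1631  0.0077  0.5446] twist -0.0008250747532372316 q6 1.2863086410844238 F [0.2369 0.3682 0.2441]
0 dy 0.0 dz 0.0; 3 dy 2.5 dz 9.3; 6 dy 5.6 dz 18.4; 9 dy 9.1 dz 27.3; 12 dy 13.0 dz 36.0; 15 dy 17.5 dz 44.6; 18 dy 22.3 dz 52.9; 21 dy 27.6 dz 60.9; 24 dy 33.3 dz 68.6; 27 dy 39.4 dz 76.0; 30 dy 45.8 dz 83.1; 33 dy 52.7 dz 89.8; 36 dy 59.9 dz 96.2; 39 dy 67.4 dz 102.2; 42 dy 75.2 dz 107.8;
```

The fingers closed to 5 mm with no force, so the bar isn't between the pads. I'll look.

Run:
```python
from h import *
im=eyes.capture("wrist");s=eyes.capture("scene");t=eyes.capture("top")
cv2.imwrite("pics/s2full.png",s);cv2.imwrite("pics/t2full.png",t)
a=cv2.resize(im[60:480,100:540],(400,382));b=cv2.resize(s[200:300,200:380],(400,222),interpolation=cv2.INTER_CUBIC);c=cv2.resize(t[200:330,330:480],(400,346),interpolation=cv2.INTER_CUBIC)
o=np.zeros((600,800,3),np.uint8);o[:382,:400]=a;o[:222,400:]=b;o[222:568,400:]=c
cv2.imwrite("pics/c2.png",o)
```

```text
(no output)
```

View pics/c2.png

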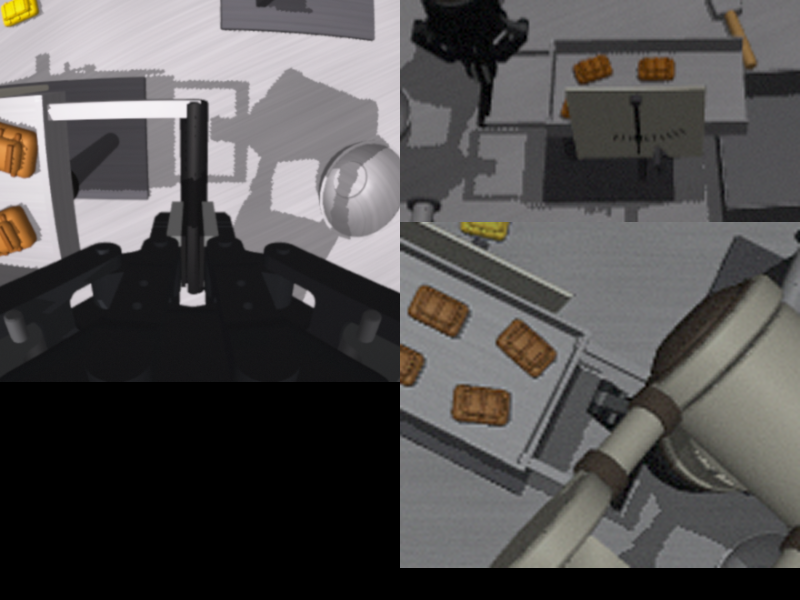

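Bottom left: the wrist view shows the bar (crop x≈195) running between the pads (180–207, y≈220), with a gap close to the bar's width. The tray is undisturbed. I'll command 0 mm to see whether the reading is physical.

Call:
step_arm:
  motion:
    - {"translation":[0,0,0],"twist":0}
    - {"translation":[0,0,0],"twist":0}
    - {"translation":[0,0,0],"twist":0}
  jaw: 0
  grip_force: 40

```text
time_s: 4.0
tool_pos: [0.4479, -0.2397, 0.1635]
eef_rot: [0.975, -0.221, 0.0, -0.0]
contact_force: [0.3, 0.7, -0.2]
opening: 0.0003
grasp_force: 0.0
```

Run:
```python
from h import *
print(telemetry.observe())
im=eyes.capture("wrist");cv2.imwrite("pics/c3.png",cv2.resize(im[240:420,220:420],(800,600)[::1],interpolation=cv2.INTER_CUBIC))
```

```text
{'time_s': 4.0, 'joint_pos': array([-0.7297,  0.007 ,  1.8145,  0.    ,  1.3201,  1.2863]), 'qvel': array([-0.0008, -0.0006,  0.0011,  0.002 , -0.0002,  0.0008]), 'effort': array([  0.0007, -32.7626, -32.4752,   0.0003,   0.0004,  -0.    ]), 'tool_pos': array([ 0.4479, -0.2397,  0.1635]), 'eef_rot': array([ 0.9753, -0.2208,  0.    , -0.    ]), 'contact_force': array([ 0.2879,  0.6778, -0.1857]), 'ft_torque': array([ 0.0231, -0.0291,  0.0402]), 'grasp_force': 0.0, 'opening': 0.0002628202234776749}
```

View pics/c3.png

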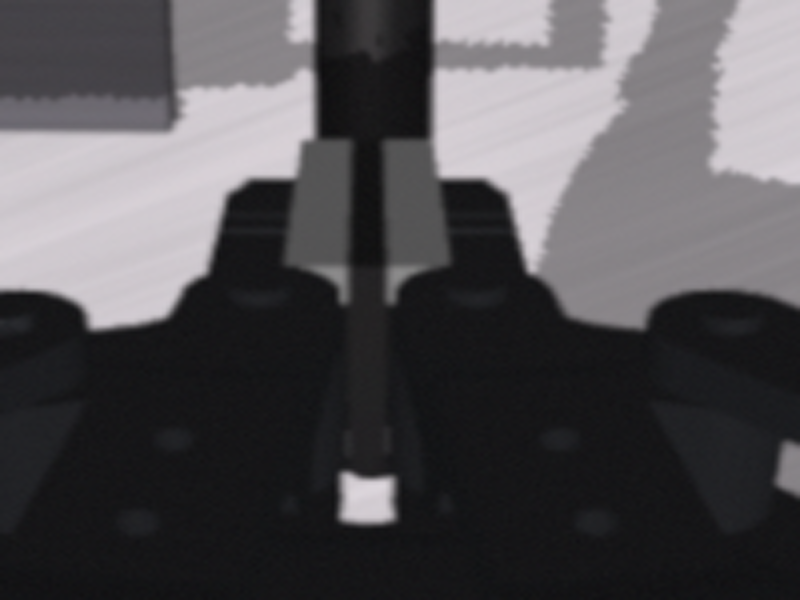

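The pads (crop 300–445, y 142–265) are shut with the full-width bar behind and below them, so they closed above the bar. I'll check where the TCP and bar should project in this view.

```bash
cat >> h.py <<'E'
def fp(P,m=None):
    m=m or eyes.camera_model("wrist");K=np.array(m["mtx"]);T=np.array(m["cam_to_world"])
    c=T[:3,:3].T@(np.asarray(P)-T[:3,3]);h=np.hypot(*c[:2]);return K[:2,2]+K[0,0]*np.arctan2(h,c[2])*c[:2]/h
E
python3 - <<'E'
from h import *
m=eyes.camera_model("wrist");print(m["cam_to_world"])
t=telemetry.observe()["tool_pos"]
for n,P in(("tcp",t),("grasp",t+[0,0,.0187]),("tcp+40",t+[0,0,.04])):
    print(n,fp(P),"pad edges",fp(P+.011*EX),fp(P-.011*EX))
for z in(.13,.14,.15,.16,.17,.182):
    p=np.array([HX,HY,z])+.04*EX;print("bar z",z,fp(p),"w",fp(p-.007*EY)[0]-fp(p+.007*EY)[0],"end",fp(np.array([HX,HY,z])+.054*EX))
im=eyes.capture("wrist");cv2.imwrite("pics/w4.png",im)
for v in(180,200,220,240,260): 
    g=im[v,260:370].max(1);xs=np.where(g<60)[0]+260;print(v,xs.min(),xs.max())
g=im[:300,312].max(1);d=np.where(g<60)[0];print("first dark v",d.min(), "at 305",np.where(im[:300,305].max(1)<60)[0].min())
E
```

```text
[[-0.4317 -0.8713 -0.2334  0.5063]
 [-0.902   0.4163  0.1143 -0.2678]
 [-0.0024  0.2599 -0.9656  0.3453]
 [ 0.      0.      0.      1.    ]]
tcp [312.0055 269.2319] pad edges [311.9728 248.9075] [312.036  288.7944]
grasp [311.9716 282.5311] pad edges [311.9356 260.3924] [312.0049 303.6704]
tcp+40 [311.9228 301.2887] pad edges [311.882  276.7493] [311.9602 324.4333]
bar z 0.13 [311.9357 184.8395] w 24.08643761956 end [311.8919 160.8463]
bar z 0.14 [311.9181 186.9069] w 25.235395219981513 end [311.8721 161.763 ]
bar z 0.15 [311.8988 189.1828] w 26.49877577495903 end [311.8503 162.7734]
bar z 0.16 [311.8773 191.7002] w 27.894447007957524 end [311.8262 163.8925]
bar z 0.17 [311.8535 194.4994] w 29.444170771847325 end [311.7994 165.1388]
bar z 0.182 [311.8212 198.3013] w 31.54531547763878 end [311.7628 166.835 ]
180 307 327
200 299 327
220 299 327
240 300 327
260 299 327
first dark v 173 at 305 190
```

The pads sit higher in the image than TCP-at-tip would put them (v≈283–319, expected ~249–304), so the real pads are above the bar. I'll open, go 22 mm lower and close again.

Call:
step_arm:
  motion:
    - {"translation":[0,0,0],"twist":0}
    - {"translation":[0,0,0],"twist":0}
    - {"translation":[0,0,0],"twist":0}
    - {"translation":[0,0,0],"twist":0}
    - {"translation":[0,0,8],"twist":0}
    - {"translation":[0,0,8],"twist":0}
    - {"translation":[0,0,6],"twist":0}
  jaw: 85

```text
time_s: 4.8
tool_pos: [0.4475, -0.2393, 0.1401]
eef_rot: [0.975, -0.221, -0.001, -0.0]
contact_force: [-0.8, -0.3, -0.5]
opening: 0.085
grasp_force: 0.0
```

Call:
step_arm:
  motion:
    - {"translation":[0,0,0],"twist":0}
    - {"translation":[0,0,0],"twist":0}
    - {"translation":[0,0,0],"twist":0}
    - {"translation":[0,0,0],"twist":0}
    - {"translation":[0,0,0],"twist":0}
    - {"translation":[0,0,0],"twist":0}
  jaw: 5
  grip_force: 30

```text
time_s: 5.4
tool_pos: [0.448, -0.2402, 0.142]
eef_rot: [0.975, -0.221, 0.0, 0.0]
contact_force: [-0.5, -1.5, 1.9]
opening: 0.0121
grasp_force: 29.2
```

Now gripped (29 N), but 12.1 mm on a 14 mm bar suggests it's held near the tips. I'll regrip 9 mm deeper.

Call:
step_arm:
  motion:
    - {"translation":[0,0,0],"twist":0}
    - {"translation":[0,0,0],"twist":0}
    - {"translation":[0,0,4],"twist":0}
    - {"translation":[0,0,5],"twist":0}
  jaw: 50

```text
time_s: 5.8
tool_pos: [0.448, -0.2398, 0.1322]
eef_rot: [0.975, -0.221, 0.0, 0.0]
contact_force: [0.3, 0.4, -0.4]
opening: 0.0502
grasp_force: 0.0
```

Call:
step_arm:
  motion:
    - {"translation":[0,0,0],"twist":0}
    - {"translation":[0,0,0],"twist":0}
    - {"translation":[0,0,0],"twist":0}
    - {"translation":[0,0,0],"twist":0}
    - {"translation":[0,0,0],"twist":0}
    - {"translation":[0,0,0],"twist":0}
  jaw: 5
  grip_force: 30

```text
time_s: 6.4
tool_pos: [0.4479, -0.2399, 0.1325]
eef_rot: [0.975, -0.221, -0.0, 0.0]
contact_force: [-0.3, -1.4, -1.2]
opening: 0.0126
grasp_force: 29.7
```

Run:
```python
from h import *
print(telemetry.observe())
im=eyes.capture("wrist");s=eyes.capture("scene");cv2.imwrite("pics/s5.png",s)
o=np.zeros((600,800,3),np.uint8);o[:400,:400]=cv2.resize(im[220:420,220:420],(400,400));o[:400,400:]=cv2.resize(s[200:300,215:315],(400,400),interpolation=cv2.INTER_CUBIC)
cv2.imwrite("pics/c5.png",o[:400])
```

```text
{'time_s': 6.4, 'joint_pos': array([-0.7298,  0.0383,  1.8466, -0.0002,  1.2567,  1.2863]), 'qvel': array([ 0.0003, -0.0008,  0.0014,  0.0014,  0.0007,  0.0021]), 'effort': array([  0.637 , -33.7425, -31.9975,   0.3327,   0.1211,   0.0224]), 'tool_pos': array([ 0.4479, -0.2399,  0.1325]), 'eef_rot': array([ 0.9753, -0.2208, -0.    ,  0.0001]), 'contact_force': array([-0.2854, -1.3996, -1.1503]), 'ft_torque': array([-0.2253,  0.0873,  0.0129]), 'grasp_force': 29.664808809757233, 'opening': 0.01256163680279025}
```

View pics/c5.png

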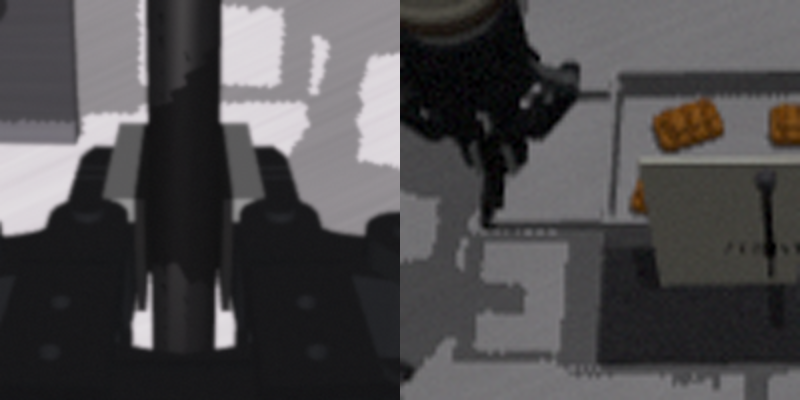

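The bar now sits properly between the pads, at crop (185,165). I start tipping along the arc, where tool −z is up and tool −y is towards the tub.

Call:
step_arm:
  motion:
    - {"translation":[0,-1.2,-4.6],"twist":0}
    - {"translation":[0,-1.3,-4.7],"twist":0}
    - {"translation":[0,-1.5,-4.5],"twist":0}
    - {"translation":[0,-1.6,-4.6],"twist":0}
    - {"translation":[0,-1.7,-4.5],"twist":0}
    - {"translation":[0,-1.8,-4.4],"twist":0}
    - {"translation":[0,-1.9,-4.4],"twist":0}
    - {"translation":[0,-2,-4.3],"twist":0}

```text
time_s: 7.3
tool_pos: [0.4536, -0.2277, 0.1688]
eef_rot: [0.975, -0.221, 0.0, -0.0]
contact_force: [-1.9, -1.7, -3.0]
opening: 0.0127
grasp_force: 29.3
```

Run:
```python
from h import *
print(telemetry.observe())
s=eyes.capture("scene");cv2.imwrite("pics/s6.png",s);cv2.imwrite("pics/c6.png",cv2.resize(s[190:300,215:415],(800,440),interpolation=cv2.INTER_CUBIC))
```

```text
{'time_s': 7.3, 'joint_pos': array([-0.7038,  0.0009,  1.8097,  0.0002,  1.3311,  1.312 ]), 'qvel': array([ 0.0391, -0.04  , -0.0469,  0.0014,  0.0892,  0.0401]), 'effort': array([  1.0101, -33.6503, -33.4748,   0.9119,   0.1703,  -0.0459]), 'tool_pos': array([ 0.4536, -0.2277,  0.1688]), 'eef_rot': array([ 0.9753, -0.2207,  0.    , -0.0001]), 'contact_force': array([-1.9347, -1.7193, -3.0284]), 'ft_torque': array([-0.5139,  0.2801, -0.0144]), 'grasp_force': 29.26119714975357, 'opening': 0.0126951792350913}
```

View pics/c6.png

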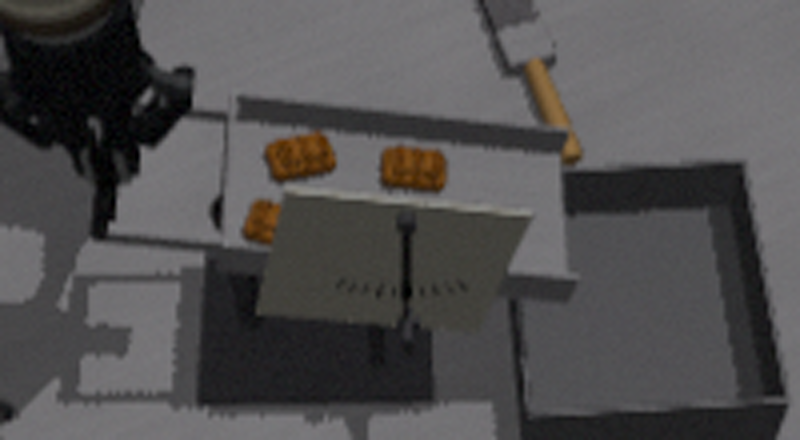

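The tray is tipped about 12° and the pointer hangs right over the marker tab, crop (406,330). The mark is therefore near this pose (TCP z≈0.169). Forces are small, so I continue tipping.

Call:
step_arm:
  motion:
    - {"translation":[0,-2.2,-4.3],"twist":0}
    - {"translation":[0,-2.3,-4.2],"twist":0}
    - {"translation":[0,-2.4,-4.2],"twist":0}
    - {"translation":[0,-2.5,-4.2],"twist":0}
    - {"translation":[0,-2.7,-4],"twist":0}
    - {"translation":[0,-2.7,-4],"twist":0}
    - {"translation":[0,-2.8,-3.9],"twist":0}
    - {"translation":[0,-2.8,-3.8],"twist":0}

```text
time_s: 8.15
tool_pos: [0.4624, -0.2094, 0.2015]
eef_rot: [0.975, -0.221, 0.0, 0.0]
contact_force: [-0.5, -0.9, -2.2]
opening: 0.0122
grasp_force: 29.3
```

Call:
step_arm:
  motion:
    - {"translation":[0,-3,-3.7],"twist":0}
    - {"translation":[0,-3.1,-3.7],"twist":0}
    - {"translation":[0,-3.2,-3.6],"twist":0}
    - {"translation":[0,-3.2,-3.5],"twist":0}
    - {"translation":[0,0,0],"twist":0}

```text
time_s: 8.65
tool_pos: [0.4681, -0.1984, 0.2166]
eef_rot: [0.975, -0.221, 0.001, 0.0]
contact_force: [-2.0, -2.3, 1.3]
opening: 0.0129
grasp_force: 29.5
```

Call:
step_arm:
  motion:
    - {"translation":[0,-3.4,-3.4],"twist":0}
    - {"translation":[0,-3.5,-3.3],"twist":0}
    - {"translation":[0,-3.6,-3.2],"twist":0}
    - {"translation":[0,-3.6,-3.2],"twist":0}
    - {"translation":[0,-2.5,-2],"twist":0}
    - {"translation":[0,-2.5,-2],"twist":0}
    - {"translation":[0,-2.5,-2],"twist":0}
    - {"translation":[0,0,0],"twist":0}

```text
time_s: 9.45
tool_pos: [0.4773, -0.1799, 0.2362]
eef_rot: [0.975, -0.221, 0.001, 0.001]
contact_force: [-4.2, -4.9, 4.5]
opening: 0.0123
grasp_force: 29.5
```

Run:
```python
from h import *
print(telemetry.observe())
s=eyes.capture("scene");t=eyes.capture("top");cv2.imwrite("pics/s7.png",s)
o=np.zeros((500,800,3),np.uint8);o[:,:450]=cv2.resize(s[180:310,215:415],(450,500));o[:350,450:]=cv2.resize(t[140:310,200:400],(350,350))
cv2.imwrite("pics/c7.png",o)
```

```text
{'time_s': 9.45, 'joint_pos': array([-0.5965, -0.0419,  1.7179, -0.0017,  1.463 ,  1.4199]), 'qvel': array([-0.0039,  0.0012,  0.004 , -0.0036, -0.0037, -0.0022]), 'effort': array([  3.0949, -30.0341, -31.7093,   2.015 ,  -0.0021,   0.0397]), 'tool_pos': array([ 0.4773, -0.1799,  0.2362]), 'eef_rot': array([ 0.9753, -0.2208,  0.0009,  0.0013]), 'contact_force': array([-4.205 , -4.8959,  4.5109]), 'ft_torque': array([-0.9814,  0.7127,  0.0114]), 'grasp_force': 29.450692534446716, 'opening': 0.012306190590336401}
```

View pics/c7.png

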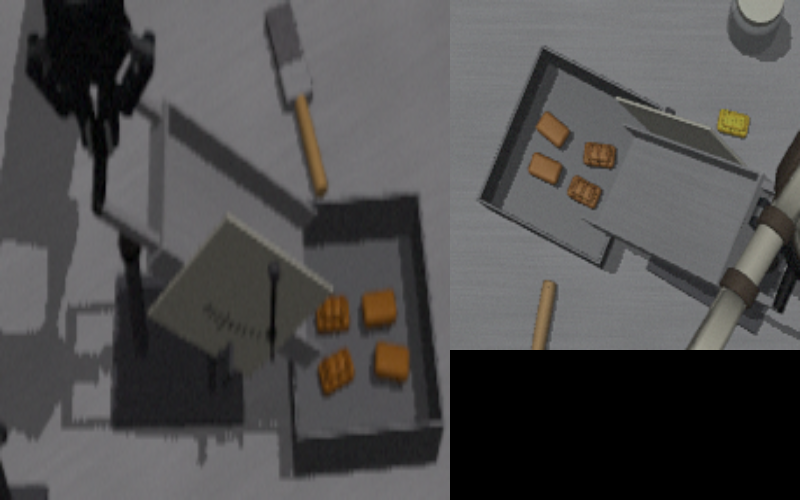

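All four pastries lie in the tub (crop left (330–395, 305–370)), and the top view agrees. I ease the handle back down the same arc to about 12°.

Call:
step_arm:
  motion:
    - {"translation":[0,2.5,2],"twist":0}
    - {"translation":[0,5,4],"twist":0}
    - {"translation":[0,7.2,6.4],"twist":0}
    - {"translation":[0,6.9,6.7],"twist":0}
    - {"translation":[0,6.4,7.1],"twist":0}
    - {"translation":[0,6.1,7.4],"twist":0}
    - {"translation":[0,5.6,7.7],"twist":0}
    - {"translation":[0,5.4,8],"twist":0}

```text
time_s: 10.35
tool_pos: [0.4575, -0.2195, 0.1844]
eef_rot: [0.975, -0.221, -0.0, -0.001]
contact_force: [-0.2, -0.7, 0.7]
opening: 0.013
grasp_force: 30.7
```

Call:
step_arm:
  motion:
    - {"translation":[0,2.5,4.2],"twist":0}
    - {"translation":[0,2.4,4.2],"twist":0}
    - {"translation":[0,2.3,4.2],"twist":0}
    - {"translation":[0,1.1,2.2],"twist":0}
    - {"translation":[0,1.1,2.1],"twist":0}
    - {"translation":[0,0,0],"twist":0}
    - {"translation":[0,0,0],"twist":0}
    - {"translation":[0,0,0],"twist":0}

```text
time_s: 11.15
tool_pos: [0.4536, -0.2272, 0.1683]
eef_rot: [0.975, -0.221, -0.0, -0.001]
contact_force: [1.1, 3.8, -1.6]
opening: 0.0125
grasp_force: 30.6
```

Call:
step_arm:
  motion:
    - {"translation":[0,0,0],"twist":0}
    - {"translation":[0,0,0],"twist":0}
    - {"translation":[0,0,0],"twist":0}
    - {"translation":[0,0,0],"twist":0}
    - {"translation":[0,0,0],"twist":0}
    - {"translation":[0,0,0],"twist":0}
    - {"translation":[0,0,0],"twist":0}
    - {"translation":[0,0,0],"twist":0}

```text
time_s: 11.95
tool_pos: [0.4535, -0.2275, 0.1682]
eef_rot: [0.975, -0.221, -0.0, -0.001]
contact_force: [2.9, 4.5, -3.2]
opening: 0.0122
grasp_force: 30.5
```

Call:
step_arm:
  motion:
    - {"translation":[0,0,0],"twist":0}
    - {"translation":[0,0,0],"twist":0}
    - {"translation":[0,0,0],"twist":0}
    - {"translation":[0,0,0],"twist":0}
    - {"translation":[0,0,0],"twist":0}
    - {"translation":[0,0,0],"twist":0}
    - {"translation":[0,0,0],"twist":0}
    - {"translation":[0,0,0],"twist":0}

```text
time_s: 12.75
tool_pos: [0.4535, -0.2274, 0.1682]
eef_rot: [0.975, -0.221, -0.0, -0.001]
contact_force: [3.1, 4.1, -2.7]
opening: 0.0124
grasp_force: 30.5
```

Run:
```python
from h import *
print(telemetry.observe())
F=[eyes.capture("scene").astype(float) for _ in range(8)]
s=np.mean(F,0).clip(0,255).astype(np.uint8);cv2.imwrite("pics/s8.png",s)
o=cv2.resize(s[232:282,286:346],None,fx=12,fy=12,interpolation=cv2.INTER_CUBIC);cv2.imwrite("pics/c8.png",cv2.convertScaleAbs(o,alpha=1.6))
```

```text
{'time_s': 12.75, 'joint_pos': array([-0.704 ,  0.0015,  1.8106,  0.0007,  1.3305,  1.3118]), 'qvel': array([-0.0005,  0.0004,  0.0015, -0.0007, -0.0003, -0.0003]), 'effort': array([ -2.6543, -34.209 , -34.5403,  -1.6829,  -0.3509,  -0.0195]), 'tool_pos': array([ 0.4535, -0.2274,  0.1682]), 'eef_rot': array([ 0.9753, -0.2207, -0.0003, -0.0005]), 'contact_force': array([ 3.0848,  4.0515, -2.6954]), 'ft_torque': array([ 0.931 , -0.5529,  0.023 ]), 'grasp_force': 30.452257990837097, 'opening': 0.012356547957102691}
```

View pics/c8.png

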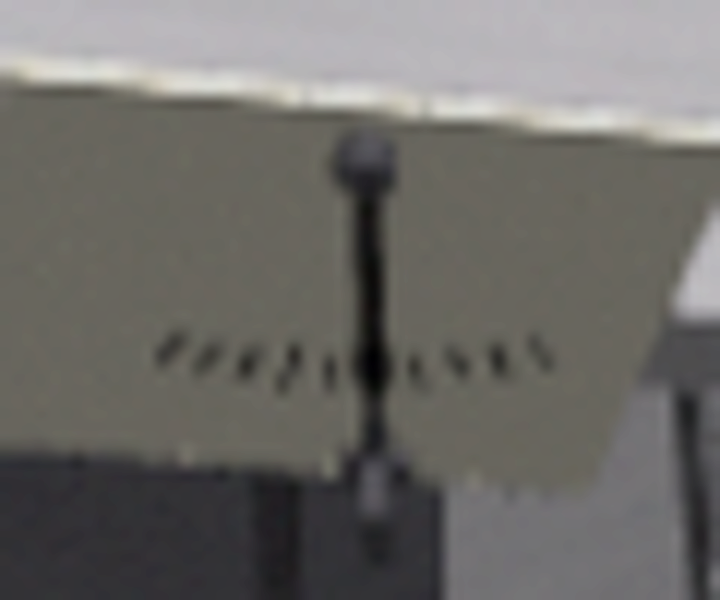

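The pointer pivot is at crop (365,160) with its tip near (373,440). The tab's T-bar is centred at about (374,470) and its stem runs down to (377,560). I check that numerically.

Run:
```python
from h import *
px=lambda u,v:(286+u/12,232+v/12)
def w(th,x,y,z): # tray -> world
    z=z+.024;return O-.024*EZ+x*EX+(y*np.cos(th)+z*np.sin(th))*EY+(-y*np.sin(th)+z*np.cos(th))*EZ
def crop(P): return (pix("scene",P)-[286,232])*12
t=telemetry.observe()["tool_pos"];th=0.21
# tilt from handle rise
from scipy.optimize import brentq
dz=t[2]-.1325;th=brentq(lambda a:.178*np.sin(a)+.044*np.cos(a)-.044-dz,0,.7);print("tilt from rise",th)
for x in(.064,.070):print("pivot",crop(w(th,x,0,.092)))
for x in(.064,.07,.076):print("ptr tip x",x,crop(w(th,x,.1*np.sin(th),.092-.1*np.cos(th))))
for x in(.076,.082,.088):
  for d in(-.04,0,.04):
    a=th+d;print("mark x",x,"d",d,"tip",crop(w(th,x,.105*np.sin(a),.092-.105*np.cos(a))),"low",crop(w(th,x,.129*np.sin(a),.092-.129*np.cos(a))))
g=cv2.imread("pics/s8.png").astype(int).max(2)
for v in range(246,282):print(v,g[v,306:328])
```

```text
tilt from rise 0.20732158181731272
pivot [368.6973 149.5334]
pivot [368.8387 175.1429]
ptr tip x 0.064 [376.8163 394.5093]
ptr tip x 0.07 [376.9701 418.8787]
ptr tip x 0.076 [377.1248 443.3872]
mark x 0.076 d -0.04 tip [357.9961 454.617 ] low [355.7256 507.0566]
mark x 0.076 d 0 tip [377.4997 454.5488] low [379.2603 506.971 ]
mark x 0.076 d 0.04 tip [396.9912 454.107 ] low [402.7809 506.4427]
mark x 0.082 d -0.04 tip [358.0965 479.2057] low [355.8178 531.3531]
mark x 0.082 d 0 tip [377.6557 479.1361] low [379.4185 531.2659]
mark x 0.082 d 0.04 tip [397.2029 478.6949] low [403.005  530.7383]
mark x 0.088 d -0.04 tip [358.1975 503.9351] low [355.9106 555.7862]
mark x 0.088 d 0 tip [377.8127 503.864 ] low [379.5776 555.6972]
mark x 0.088 d 0.04 tip [397.4158 503.4235] low [403.2304 555.1704]
246 [64 64 65 65 64 66 65 53 31 30 27 29 36 62 65 64 66 65 65 66 66 65]
247 [64 65 65 65 64 64 65 60 42 28 22 23 36 62 65 64 65 66 66 65 65 65]
248 [65 65 65 66 65 64 65 64 60 39 18 29 55 64 64 65 65 65 66 66 65 65]
249 [65 65 65 65 66 65 65 65 66 41 12 30 61 65 65 64 65 64 64 65 66 65]
250 [66 65 6
[... 1591 characters left out ...]
 32 35 33 30 28 52 56 37 29 36 42 48 65 69 77 70 68]
273 [32 24 22 22 19 31 34 33 34 34 54 56 41 36 35 35 36 67 72 72 73 73]
274 [34 25 21 22 21 32 35 34 35 36 48 50 40 35 35 36 35 68 73 73 73 72]
275 [33 24 23 23 20 32 35 34 34 33 32 32 33 33 35 34 34 69 74 73 73 72]
276 [35 26 22 22 20 33 33 34 33 32 25 23 27 33 35 35 35 68 72 72 73 72]
277 [33 28 23 22 19 31 34 34 35 34 26 24 27 34 34 34 35 68 73 73 73 73]
278 [33 26 22 20 21 32 33 34 34 34 28 23 28 32 34 35 36 69 73 73 72 72]
279 [35 27 22 21 21 32 34 35 34 33 31 30 33 34 35 34 35 69 73 73 71 72]
280 [32 28 20 20 24 32 34 33 33 33 33 34 35 34 33 35 34 66 72 72 72 73]
281 [34 28 24 22 24 32 35 32 34 33 34 34 33 33 33 33 33 68 72 73 72 73]
```

Stem centre at u≈316.6 and pointer at u≈316.55: the offset is within 0.01 rad. The pivot sits where a seated tray puts it, to within about 1 mm, and forces are low and steady. I hand in.

```bash
python3 -c "
from workcell import r
print(r.sign_off())"
```

```text
the job is handed in; nothing more can be done
None
```

The job is handed in, with no verdict returned: all four pastries are in the tub, and the gripper holds the tray on its stud with the pointer on the marker tab to within about 0.01 rad by my measurement.

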